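Seat and clamp a roller in a V-block for inspection

TASK

Set up the aluminium roller with blue bands for its run-out check: lower it into the V-block a little clear of the brass end stop, press it down lightly (about 1 kg of push) so it beds on both flanks, then slide it along the V until its end bears lightly on the stop and let go. Then swing the clamp with the red grip down and press it onto the roller so that it holds by itself. Work by feel and never push harder than about 2 kg, which would mark the faces; leave the black roller and the other things where they are.

Things in the scene. Friction and masses are not known exactly. Their poses are not given: they have to be found in the camera images.
- roller_center (a point): Centre of the aluminium roller with two blue bands: a plain cylinder 30 mm in diameter, 180 mm long, 0.24 to 0.4 kg; x is its axis, either end may go to the stop. It starts in the wooden rack, axis 37 mm above the table, with 120 mm free for fingers along its middle and 29 mm under its axis down to the rack's board. Grip it across its diameter at the middle.
- spare_center (a point): Centre of the black rubber roller with grey bands, same size, in the other station of the rack, 100 mm to the side; leave it there.
- v_seat (a point): Nominal axis of a seated 30 mm roller, midway between the two rigid steel V supports, 60 mm above the table; the supports stand on shims, so the true axis lies up to 3.5 mm above or below it. x along the V away from the stop, y across, z up. Supports: 90 degree Vs, 24 mm long, at x = -66 and +66 mm; flanks reach 24 mm to each side. 108 mm finger gap between; base plate 48 mm below.
- stop_face (a point): Centre of the face of the brass end stop, at x = -92 mm from v_seat and at the height of the seated axis; the roller's end bears on it, so the roller's centre then lies 90 mm from it along the V's x. The stop is rigid, 50 mm wide and rises 20 mm above the seated axis.
- clamp_hinge (a point): Hinge axis of the clamp arm (along the fixture's x), 66 mm along x, -70 mm along y and 28 mm above v_seat. A stiff friction hinge (0.3 N m, 2.3 N at the grip) keeps the arm where it is left, still pressing if it was pressed down.
- clamp_grip (a point): Centre of the red barrel grip on the end of the clamp arm, a cylinder 26 mm in diameter and 32 mm long along the fixture's x, 130 mm from the hinge axis. The arm, a grey bar 16 mm wide and 12 mm thick, swings in the plane across the V at x = 66 mm of v_seat. Take the grip from above by its flat ends (it turns between the fingers), or push on it.
- fixture: The whole V-block fixture: base plate 250 by 170 by 12 mm, two V supports, and the lugs of the clamp hinge; origin under its middle at table height, axes as v_seat.
- stop: The brass end stop (12 by 50 by 68 mm) of the fixture; origin at the middle of its underside.
- roller: The banded aluminium roller itself; same origin and axes as roller_center.
- clamp: The clamp arm, origin on the hinge axis, y along the arm to the grip. Its angle above level starts at 1.66 to 1.9 rad, leaning back clear of the V (grip at y = -70 + 130 cos, z = 28 + 130 sin mm from v_seat). A black pad under it, 14 by 18 mm, 70 mm from the hinge, meets a seated roller over the support at x = 66 mm when the arm is within 0.08 rad of level.
- rack: Wooden rack, fixed, 170 by 160 mm board 8 mm thick with two stations at y = -50 and y = +50 mm (rollers along its x, retained 3 mm under the axis by low posts at x = -68 and +68 mm); origin under its middle.
- caliper: Dial caliper lying beyond the fixture; leave alone.
- ring_gauge: Steel ring, 64 mm across, 20 mm high; leave alone.
- driver: Screwdriver; leave alone.
- oil: White bottle, 110 mm high; leave alone.
- gauge_case: Dark wooden case 90 by 60 by 30 mm; leave alone.
There are look-alikes about, which are no part of the job. There is more than one size of the roller; the job needs the larger.

How it is judged:
By the outcome, as a careful person would: the job done as asked, in the order asked, and still so for the second after the job is handed in, with the robot touching nothing.
It also fails if it takes over 72 s, if anything falls off the work surface, if the arm or the gripper's body presses on something with over 40 N, if the wrist force passes 120 N, or if a joint passes its speed limit or range.

ROBOT

A 6-joint arm with a two-finger parallel gripper is mounted at the origin on the work surface. World frame = base frame: x ahead of the robot, y to its left, z up, the work surface at z = 0. Lengths are in mm, angles in rad, forces in N, time in s.
With the tool pointing down it reaches from about 225 to 875 mm from the base axis. Payload 3.4 kg.
Tool frame: the origin (TCP) lies on the centre line of the jaws, within the pads' length; the fingertips stand 8 mm ahead of it and the grasp point (between the pads) lies 11 mm behind it (r.tcp_to_tips is the distance from the TCP to the fingertips, in mm); y points along the fingers, z is the direction in which the jaws open and shut, and the axes are right-handed (so a half turn about y gives the same grasp; the last joint's range is limited). The gripper opens to 85 mm and grips with 20 to 120 N. Pads are 22 mm wide; open, the fingers measure 114 mm over their backs; the gripper's body (76 mm by 85 mm) begins 54 mm behind the grasp point. The pads swing forward as they close: fully open they stand 13 mm farther back than shut.
Start: joints at [1.188, 0.276, 1.505, -0, 1.361, -0.121], TCP at [148.837, 555.436, 239.328] pointing down, gripper open.
Joint ranges: [-2.89, 2.89], [-0.75, 2.08], [0.22, 2.7], [-1.18, 4.32], [0.11, 2.71], [-2.7, 2.7]. Speed limits (rad/s): [2.57, 2.57, 3.14, 3.14, 3.14, 3.14].

INTERFACE

Orientations are given as a rotation vector (axis times angle).
In Python, from plant import r gives the robot as it stands. Calls block until the motion is done:
- r.move_to(position, orientation): joint-space move of the TCP to a pose.
- r.move_l(position, rot=None, feed=150, threshold=None): straight line of the TCP; rot=None keeps the orientation; feed is the mean speed in mm/s. With threshold (N) it stops when the force on the tool has changed by that much, and returns True; else False.
- r.movej(angles): joint-space move.
- r.release() and r.grab(): open the fingers fully, or close them until they stop; the grip force is fixed at half the most.
- r.hold(seconds).
- r.ik(position, orientation): joint angles nearest the present ones, or None.
- r.sense(): the state.
- r.grab_frame(name): name is "side" or "top"; returns a dict with "frame" (420x560x3 uint8, red, green, blue), "intrinsics" (3x3 intrinsics, pixels), "k1" (the pictures are not rectified: a ray, as slopes to the right and down, at radius r is drawn at 1 + k1 r^2 times it, then the intrinsics apply), "R" (3x3) and "t" (3): a world point X has camera coordinates R X + t. Camera axes: x right, y down, z forward; pixel columns grow to the right and rows downward; lengths in mm; the calibration is good to about 2 mm. A picture is of the moment at which its call begins. There is no depth.
A pose or a line that the arm cannot do raises r.Unreachable and nothing moves.
- r.close_job(): hands the job in, once; it reports no verdict.
The state is a dict: "time": time; "joint_pos": joint angles; "qd": joint speeds; "tau": joint torques, N m; "tool_pos": TCP position; "eef_rot": TCP orientation; "wrist_force": force on the tool from outside, world axes, zero at the start; "torque": the same for the moment, N m; "opening": opening from 0.0 (shut) to 1.0 (fully open).
Only numpy, scipy, OpenCV 4.12 (cv2) and the standard library are available. Lean on these libraries where they do the work, as an engineer would, in place of code of your own. Each camera call takes 0.05 s, during which the arm holds its last target.

## Working session

There is one attempt and no reset: what is moved stays moved. The work goes in short steps, each a Python script; the robot and the scene stay as the last script left them, time stands still between calls to the robot, and variables do not carry over. Pictures are saved under pics/ and viewed, and the job is handed in when it is done.

```bash
ls; mkdir -p pics
python3 - <<'E'
from plant import r
import cv2,pickle
s=r.sense();print({k:s[k] for k in('time','tool_pos','eef_rot','wrist_force','opening')},r.tcp_to_tips)
for n in('side','top'):
    f=r.grab_frame(n);pickle.dump(f,open(f'{n}0.pkl','wb'))
    cv2.imwrite(f'pics/{n}0.png',f['frame'][:,:,::-1]);print(n,f['intrinsics'],f['k1'],f['R'],f['t'])
E
```

```text
pics
{'time': 0.0, 'tool_pos': array([148.63781707, 554.94351884, 238.43053555]), 'eef_rot': array([-1.56276808,  0.20587536, -0.20518562]), 'wrist_force': array([0.65047786, 0.5598589 , 0.18021834]), 'opening': 1.0012444754866632} 8.0
side [[538.11759527   0.         276.23847459]
 [  0.         538.11759527 202.88137289]
 [  0.           0.           1.        ]] 0.025766957233473234 [[ 0.99642551 -0.08418765 -0.00697511]
 [-0.05856215 -0.62889436 -0.77528212]
 [ 0.06088257  0.77291935 -0.63157659]] [-516.06883027   43.4551731  1334.63172515]
top [[466.47926238   0.         286.97564887]
 [  0.         466.47926238 209.76787799]
 [  0.           0.           1.        ]] 0.05490312214974639 [[ 0.02708349 -0.99960163 -0.00794102]
 [-0.98622613 -0.02542272 -0.16343716]
 [ 0.16317017  0.01225809 -0.98652179]] [ -46.00247372  533.82669318 1145.05355535]
```

View pics/side0.png

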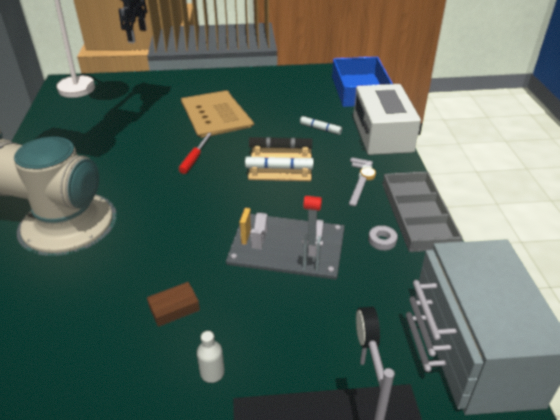

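View pics/top0.png

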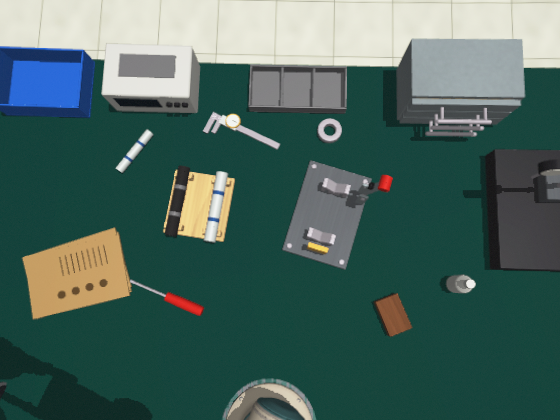

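The side view shows the rack at about (280,160) and the fixture at about (290,240). There are two blue-banded rollers. One is in the rack (top px 216,206; side 280,162). A smaller loose one lies outside it (top px 134,151; side 320,125). The one in the rack fits the description: larger, in the wooden rack, beside the black roller. I'll check this in crops.

```bash
cat > h.py <<'E'
import cv2,pickle,numpy as np
def und(f,uv):
    K=f['intrinsics'];k=f['k1']
    d=np.array([k,0,0,0,0.]);return cv2.undistortPoints(np.array(uv,float).reshape(-1,1,2),K,d).reshape(-1,2)
def ray(f,uv):
    p=und(f,uv);R=np.array(f['R']);t=np.array(f['t'])
    d=np.c_[p,np.ones(len(p))]@R
    return -R.T@t,d
def onz(f,uv,z):
    c,d=ray(f,uv);return c+d*((z-c[2])/d[:,2])[:,None]
def tri(f,a,g,b):
    c1,d1=ray(f,[a]);c2,d2=ray(g,[b]);d1=d1[0]/np.linalg.norm(d1);d2=d2[0]/np.linalg.norm(d2)
    s=np.linalg.lstsq(np.c_[d1,-d2],c2-c1,rcond=None)[0]
    p=c1+s[0]*d1;q=c2+s[1]*d2;return (p+q)/2,np.linalg.norm(p-q)
def proj(f,X):
    X=np.array(X,float).reshape(-1,3)
    R=np.array(f['R']);return cv2.projectPoints(X,cv2.Rodrigues(R)[0],np.array(f['t'],float),f['intrinsics'],np.array([f['k1'],0,0,0,0.]))[0].reshape(-1,2)
def load(n):return pickle.load(open(n+'.pkl','rb'))
def crop(f,x0,y0,w,h,s,name):
    im=f['frame'][y0:y0+h,x0:x0+w,::-1];im=cv2.resize(im,None,fx=s,fy=s,interpolation=cv2.INTER_CUBIC);cv2.imwrite(f'pics/{name}.png',im)
E
python3 - <<'E'
from h import *
t=load('top0');s=load('side0')
crop(t,100,120,150,130,5,'tc_rack');crop(t,270,145,140,130,5,'tc_fix');crop(s,220,180,140,100,5,'sc_fix')
E
```

```text
(no output)
```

View pics/tc_rack.png

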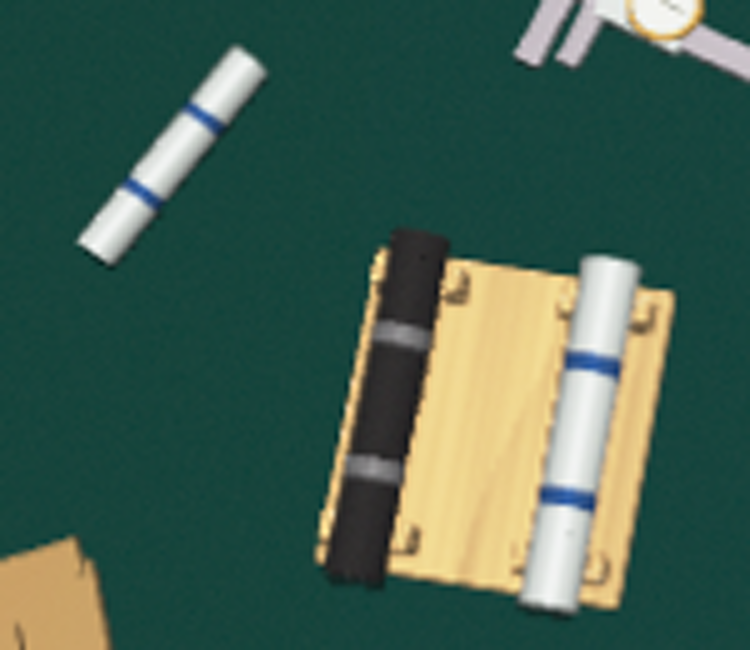

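View pics/tc_fix.png

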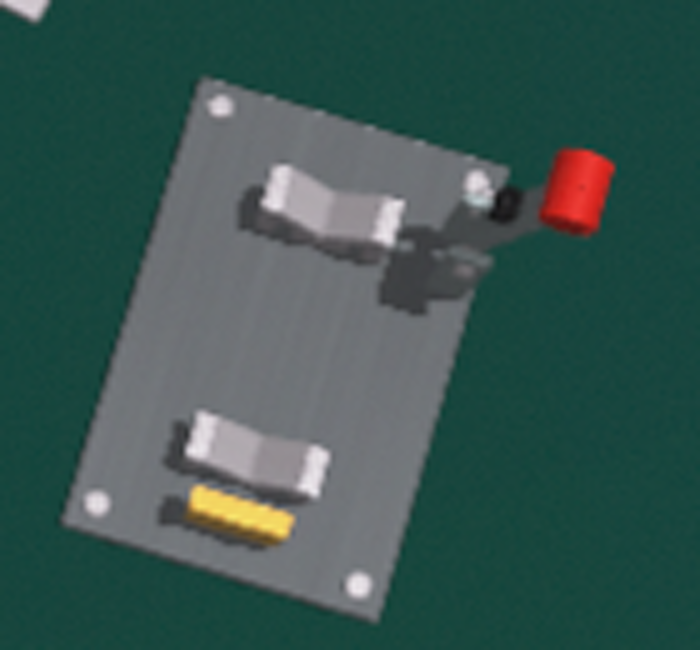

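View pics/sc_fix.png

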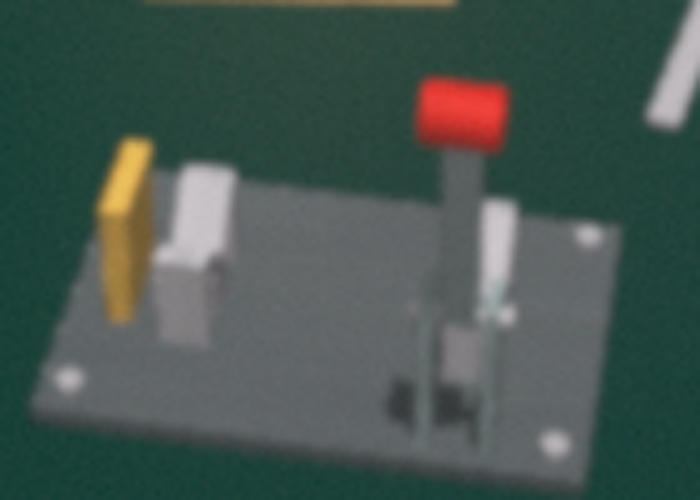

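Crops confirm it. The rack roller (crop 580,430) is thicker and longer than the loose one (crop 170,155), so it's the job roller. The fixture crop shows the plate corners, both V supports, the yellow stop at the bottom, and the red grip at the right, with the clamp leaning back. Now I'll measure.

```bash
cat > m.py <<'E'
from h import *
t=load('top0');s=load('side0')
def mask(f,fn,box):
    im=f['frame'].astype(int);m=fn(im[...,0],im[...,1],im[...,2]).astype(np.uint8)
    o=np.zeros_like(m);x0,y0,x1,y1=box;o[y0:y1,x0:x1]=m[y0:y1,x0:x1];
    n,l,st,c=cv2.connectedComponentsWithStats(o);i=1+np.argmax(st[1:,4]);return (l==i).astype(np.uint8)
def cont(m):return max(cv2.findContours(m,cv2.RETR_EXTERNAL,cv2.CHAIN_APPROX_NONE)[0],key=cv2.contourArea).reshape(-1,2)
# plate
m=mask(t,lambda r,g,b:(r>55)&(abs(r-g)<40),(275,150,378,275));m=cv2.morphologyEx(m,cv2.MORPH_OPEN,np.ones((3,3),np.uint8))
c=cont(m);W=onz(t,c,12)[:,:2].astype(np.float32)
print('plate',cv2.minAreaRect(W)); a=cv2.approxPolyDP(cv2.convexHull(c.reshape(-1,1,2)),4,True).reshape(-1,2);print(a.tolist(),onz(t,a,12)[:,:2].round(1).tolist())
# roller
m=mask(t,lambda r,g,b:(b>110)&(b>r-20) ,(195,160,235,250));m=cv2.morphologyEx(m,cv2.MORPH_CLOSE,np.ones((5,5),np.uint8));c=cont(m)
for z in(37,45):print('roller z',z,cv2.minAreaRect(onz(t,c,z)[:,:2].astype(np.float32)))
mb=lambda f,box:[x for x in [None]]
for n,f,box in(('top',t,(195,160,235,250)),('side',s,(240,145,320,180))):
    im=f['frame'].astype(int);o=((im[...,2]>im[...,0]+50)&(im[...,2]>90)).astype(np.uint8);q=np.zeros_like(o);x0,y0,x1,y1=box;q[y0:y1,x0:x1]=o[y0:y1,x0:x1]
    nn,l,st,ce=cv2.connectedComponentsWithStats(q);print(n,[(st[i,4],ce[i].round(1).tolist()) for i in range(1,nn)], [onz(f,[ce[i]],50)[0].round(1).tolist() for i in range(1,nn)])
# stop yellow, grip red
for n,f,box in(('top',t,(290,230,345,265)),('side',s,(230,190,265,260))):
    m=mask(f,lambda r,g,b:(r>110)&(r-b>60),box);c=cont(m);rc=cv2.minAreaRect(c);print('stop',n,rc,cv2.boxPoints(rc).round(1).tolist())
G=[]
for n,f,box in(('top',t,(370,165,400,200)),('side',s,(295,185,330,220))):
    m=mask(f,lambda r,g,b:(r>100)&(r-b>70),box);M=cv2.moments(m,True);G.append((M['m10']/M['m00'],M['m01']/M['m00']));print('grip',n,G[-1],cv2.minAreaRect(cont(m)))
print(tri(t,G[0],s,G[1]))
E
python3 m.py
```

```text
plate ((531.7493286132812, -141.49441528320312), (181.79673767089844, 251.3688201904297), 74.19571685791016)
[[310, 161], [371, 178], [372, 192], [345, 268], [283, 250]] [[673.1, -89.2], [630.7, -250.8], [593.1, -253.3], [393.0, -183.9], [434.7, -24.1]]
roller z 37 ((542.1181030273438, 151.12625122070312), (30.035968780517578, 184.52642822265625), 82.8469009399414)
roller z 45 ((540.753173828125, 149.7861785888672), (29.832256317138672, 183.2748565673828), 82.84690856933594)
top [(np.int32(34), [218.2, 192.4]), (np.int32(36), [213.1, 219.1])] [[574.2, 144.5, 50.0], [505.0, 154.0, 50.0]]
side [(np.int32(13), [265.5, 161.8]), (np.int32(13), [291.5, 162.2])] [[501.0, 135.5, 50.0], [569.9, 126.8, 50.0]]
stop top ((317.60003662109375, 247.20004272460938), (20.87103271484375, 5.692099571228027), 18.434947967529297) [[306.79998779296875, 246.60000610351562], [308.6000061035156, 241.1999969482422], [328.3999938964844, 247.8000030517578], [326.6000061035156, 253.1999969482422]]
stop side ((243.97845458984375, 225.38768005371094), (8.65332317352295, 35.278934478759766), 3.1798300743103027) [[238.6999969482422, 242.8000030517578], [240.60000610351562, 207.5], [249.3000030517578, 208.0], [247.3000030517578, 243.1999969482422]]
grip top (385.10857142857145, 182.5142857142857) ((385.3999938964844, 182.3000030517578), (11.700428009033203, 15.495161056518555), 18.434946060180664)
grip side (312.17289719626166, 202.1355140186916) ((312.19512939453125, 202.243896484375), (17.448184967041016, 12.589195251464844), 6.34019136428833)
(array([ 570.32695215, -246.84042806,  215.67372335]), np.float64(3.902655055614342))
```

```bash
cat > m2.py <<'E'
from h import *
t=load('top0');s=load('side0')
print('cams',ray(t,[[0,0]])[0].round(0),ray(s,[[0,0]])[0].round(0))
# screws: bright blobs on plate, both views
def blobs(f,pts,rad=4):
    im=f['frame'].astype(float).sum(2);o=[]
    for u,v in pts:
        u,v=int(round(u)),int(round(v));p=im[v-rad:v+rad+1,u-rad:u+rad+1];w=np.clip(p-np.median(p)-60,0,None);yy,xx=np.mgrid[-rad:rad+1,-rad:rad+1]
        o.append((u+(w*xx).sum()/w.sum(),v+(w*yy).sum()/w.sum()))
    return np.array(o)
f2=lambda p,o:[((x+.5)/5-.5+o[0],(y+.5)/5-.5+o[1]) for x,y in p]
T=blobs(t,f2([(220,105),(97,502),(358,583)],(270,145)))
S=blobs(s,f2([(588,236),(68,378),(556,442)],(220,180)))
A=onz(t,T,13);B=onz(s,S,13)
print('top screws (+x+y),(-x+y),(-x-y)',T.round(1).tolist(),A[:,:2].round(1).tolist(),'centre',((A[0]+A[2])/2)[:2].round(1))
print('side screws (+x+y),(-x-y),(+x-y)',S.round(1).tolist(),B[:,:2].round(1).tolist(),'centre',((B[0]+B[1])/2)[:2].round(1))
d=A[0]-A[1];print('yaw',np.degrees(np.arctan2(d[1],d[0])),np.linalg.norm(d)); d=A[1]-A[2];print('yaw y',np.degrees(np.arctan2(d[1],d[0]))-90,np.linalg.norm(d))
d=B[2]-B[1];print('yaw side',np.degrees(np.arctan2(d[1],d[0])),np.linalg.norm(d));d=B[0]-B[2];print('yaw y side',np.degrees(np.arctan2(d[1],d[0]))-90)
# roller: centroid ray on silhouettes ~ passes by axis; intersect z=37 using silhouettes edges
from m import mask,cont
for n,f,box,fn in(('top',t,(195,160,235,250),None),('side',s,(240,145,320,180),None)):
    m=mask(f,lambda r,g,b:((b>110)&(b>r-20)),box);m=cv2.morphologyEx(m,cv2.MORPH_CLOSE,np.ones((5,5),np.uint8));rc=cv2.minAreaRect(cont(m));
    p=cv2.boxPoints(rc);c=onz(f,[rc[0]],37)[0];print(n,rc,'axis ray z37',c.round(1))
    e=sorted(range(4),key=lambda i:0);mid=[(p[i]+p[(i+1)%4])/2 for i in range(4)];L=[np.linalg.norm(p[i]-p[(i+1)%4]) for i in range(4)];k=[i for i in range(4) if L[i]<max(L)*.6]
    E=onz(f,[mid[i] for i in k],37);d=E[0]-E[1];print(E[:,:2].round(1).tolist(),np.degrees(np.arctan(d[1]/d[0])),np.linalg.norm(d))
E
python3 m2.py | sed -n '/cams/,$p'
```

```text
cams [ 341.  -46. 1217.] [  436. -1048.   873.]
top screws (+x+y),(-x+y),(-x-y) [[313.7, 165.8], [289.0, 245.1], [341.3, 261.6]] [[660.1, -99.2], [447.5, -39.1], [409.0, -174.2]] centre [ 534.5 -136.7]
side screws (+x+y),(-x-y),(+x-y) [[337.2, 226.6], [233.4, 255.3], [330.6, 268.3]] [[656.4, -98.6], [406.1, -173.3], [618.2, -233.2]] centre [ 531.2 -135.9]
yaw -15.781877363149308 220.83942473575289
yaw y -15.927941508117357 140.48743711159125
yaw side -15.767933669651068 220.45001974705795
yaw y side -15.834528719466121
plate ((531.7493286132812, -141.49441528320312), (181.79673767089844, 251.3688201904297), 74.19571685791016)
[[310, 161], [371, 178], [372, 192], [345, 268], [283, 250]] [[673.1, -89.2], [630.7, -250.8], [593.1, -253.3], [393.0, -183.9], [434.7, -24.1]]
roller z 37 ((542.1181030273438, 151.12625122070312), (30.035968780517578, 184.52642822265625), 82.8469009399414)
roller z 45 ((540.753173828125, 149.7861785888672), (29.832256317138672, 183.2748565673828), 82.84690856933594)
top [(np.int32(34), [218.2, 192.4]), (np.int32(36), [213.1, 219.1])] [[574.2, 144.5, 50.0], [50
[... 771 characters left out ...]
15.495161056518555), 18.434946060180664)
grip side (312.17289719626166, 202.1355140186916) ((312.19512939453125, 202.243896484375), (17.448184967041016, 12.589195251464844), 6.34019136428833)
(array([ 570.32695215, -246.84042806,  215.67372335]), np.float64(3.902655055614342))
top ((215.67599487304688, 206.03199768066406), (11.538110733032227, 71.19640350341797), 10.304845809936523) axis ray z37 [541.  151.4  37. ]
[[633.7, 139.6], [450.6, 162.8]] -7.20799341408139 184.54622605888773
side ((278.9634704589844, 162.14364624023438), (68.13873291015625, 10.997284889221191), 1.2730300426483154) axis ray z37 [538.2 149.   37. ]
[[446.3, 161.3], [629.5, 136.7]] -7.625519317126832 184.86131254236975
```

```bash
cat >> h.py <<'E'
from scipy.spatial.transform import Rotation as Ro
def rot(yaw):  # tool down; tool x=(cos,sin,0), jaws along (-sin,cos,0)
    c,s=np.cos(yaw),np.sin(yaw);return Ro.from_matrix(np.array([[c,0,-s],[s,0,c],[0,-1,0]])).as_rotvec()
def st(r,m=''):
    s=r.sense();print(m,'t%.1f'%s['time'],'p',s['tool_pos'].round(1),'F',s['wrist_force'].round(2),'T',np.round(s['torque'],2),'op %.3f'%s['opening']);return s
YV=np.radians(-15.8);C0=np.array([532.9,-136.3,60.])
RV=np.array([[np.cos(YV),-np.sin(YV),0],[np.sin(YV),np.cos(YV),0],[0,0,1]])
E
python3 - <<'E'
from h import *
t=load('top0');print('stop pred',proj(t,C0+RV@[-98,0,20]),'meas 317.6,247.2')
E
python3 - <<'E'
from h import *
from plant import r
R=rot(np.radians(-7.5));p=np.array([538.5,150,130.])
r.move_to(p,R);st(r,'above')
p[2]=26;r.move_l(p,feed=120,threshold=8);st(r,'down')
for n in('side','top'):
    f=r.grab_frame(n);pickle.dump(f,open(f'{n}1.pkl','wb'))
crop(load('side1'),220,100,130,100,6,'s1')
E
```

```text
stop pred [[317.70527859 247.13644697]] meas 317.6,247.2
above t2.2 p [538.4 150.9 130.2] F [ 0.19 -0.07 -0.56] T [0.   0.01 0.  ] op 1.000
down t3.2 p [539.1 150.2  26.6] F [0.   0.79 0.29] T [-0.01  0.06 -0.04] op 0.996
```

View pics/s1.png

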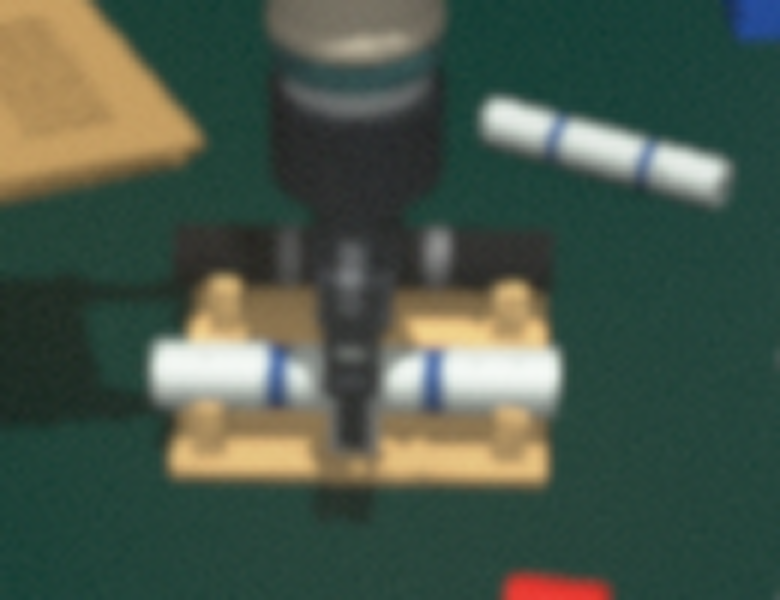

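The finger sits between the two blue bands (crop 275 and 430, finger at 350), so it's central. Grab, lift and carry it over the V.

Run:
```python
from h import *
from plant import r
r.grab();s=st(r,'grab');off=37-s['tool_pos'][2];print('axis above tcp',off)
p=s['tool_pos'].copy();p[2]+=100;r.move_l(p,feed=150);st(r,'lift')
q=C0+RV@[10,0,0];q[2]=140-off
r.move_to(q,rot(YV));r.hold(.2);st(r,'over V')
q[2]=60+12-off;r.move_l(q,feed=100,threshold=5);st(r,'low')
for n in('side','top'):
    f=r.grab_frame(n);pickle.dump(f,open(f'{n}2.pkl','wb'))
crop(load('side2'),220,150,140,130,5,'s2');crop(load('top2'),270,145,140,130,5,'t2')
```

```text
grab t3.8 p [538.9 150.9  26.5] F [-1.55  4.62  4.29] T [ 0.79  0.04 -0.02] op 0.332
axis above tcp 10.487766494131915
lift t4.7 p [537.9 150.4 125.4] F [-0.32  0.52 -1.59] T [-0.   -0.03 -0.04] op 0.334
over V t6.0 p [ 542.7 -137.6  129.5] F [-0.62 -0.91 -2.36] T [ 0.01 -0.05  0.03] op 0.335
low t6.8 p [ 543.1 -139.2   62. ] F [ 0.61 -0.71 -1.68] T [-0.   -0.04  0.02] op 0.333
```

View pics/s2.png

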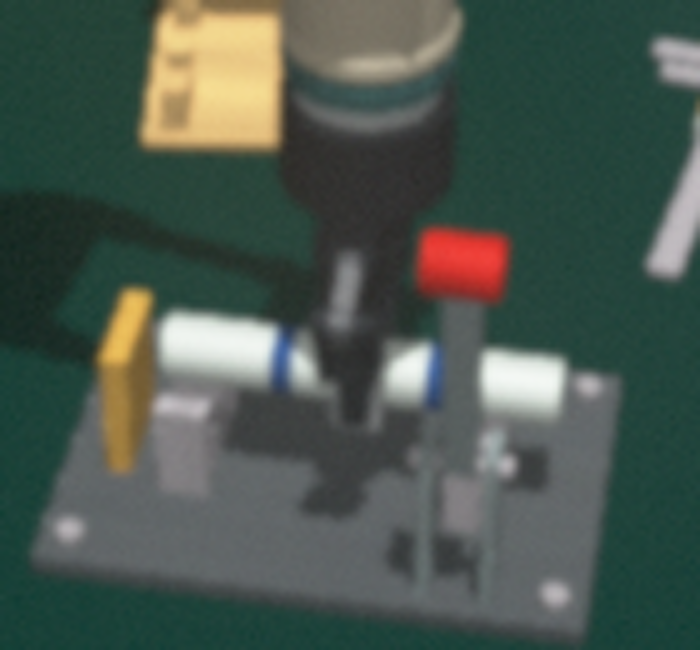

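View pics/t2.png

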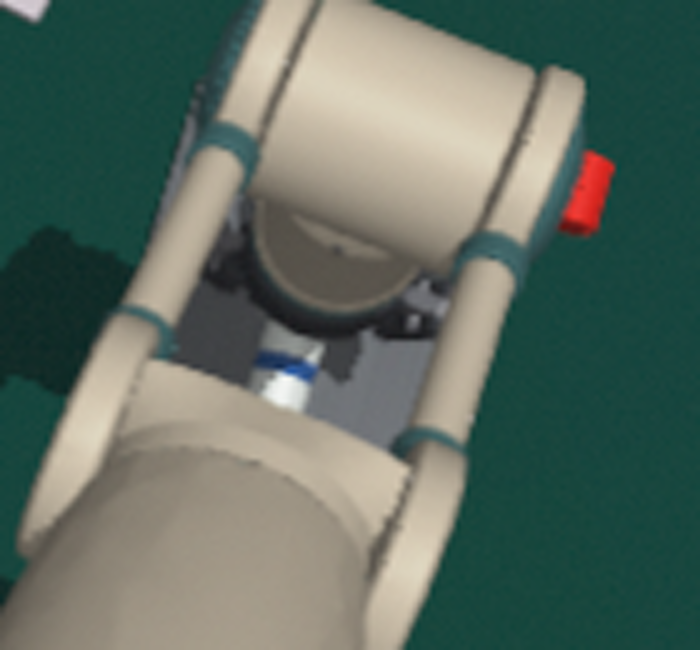

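The side crop shows the roller aligned over the V, its left end at crop (160,340), clear of the stop at (150,300), and the clamp clear. Now lower by feel.

```bash
cat >> h.py <<'E'
def avg(r,m='',n=10):
    S=[]
    for _ in range(n):
        r.hold(.02);S.append(r.sense())
    p=np.mean([s['tool_pos'] for s in S],0);F=np.mean([s['wrist_force'] for s in S],0);T=np.mean([s['torque'] for s in S],0)
    print(m,'t%.2f'%S[-1]['time'],'loc',(RV.T@(p-C0)).round(2),'Floc',(RV.T@F).round(2),'Tloc',(RV.T@T).round(3),'op %.3f'%S[-1]['opening']);return p,F,T
E
python3 - <<'E'
from h import *
from plant import r
p,F,T=avg(r,'free')
np.save('free.npy',[F,T])
q=C0+RV@[10,0,0];q[2]=60-6-10.5
print(r.move_l(q,feed=12,threshold=3.5));avg(r,'contact')
E
```

```text
free t7.07 loc [10.57 -0.05  2.28] Floc [ 0.04  0.11 -2.5 ] Tloc [ 0.011 -0.001 -0.014] op 0.334
True
contact t8.20 loc [  9.89   0.5  -10.64] Floc [0.9  1.99 3.15] Tloc [ 0.282 -0.184  0.008] op 0.329
```

Run:
```python
from h import *
from plant import r
F0,T0=np.load('free.npy')
z=-10.64;y=.5
p,F,T=avg(r,'now',15)
loc=RV.T@(p-C0)
for k in range(3):
    f=RV.T@(F-F0)
    if abs(f[1])<0.7: break
    loc=loc+[0,np.clip(f[1]*.25,-.6,.6),0]
    r.move_l(C0+RV@loc,feed=10);p,F,T=avg(r,'shift -> cmd %s'%loc.round(2),12)
```

```text
now t8.45 loc [  9.88   0.49 -10.66] Floc [1.45 2.91 4.94] Tloc [ 0.37  -0.251 -0.003] op 0.333
shift -> cmd [  9.88   1.09 -10.66] t8.96 loc [  9.75   0.68 -10.77] Floc [ 0.49 -0.97  2.33] Tloc [-0.155 -0.123  0.098] op 0.328
shift -> cmd [  9.88   0.81 -10.66] t9.41 loc [  9.75   0.69 -10.76] Floc [ 0.56 -1.48  1.74] Tloc [-0.21  -0.112  0.088] op 0.330
shift -> cmd [  9.88   0.42 -10.66] t9.86 loc [  9.74   0.65 -10.76] Floc [0.35 0.16 1.01] Tloc [ 0.04  -0.114  0.082] op 0.328
```

Run:
```python
from h import *
from plant import r
p=r.sense()['tool_pos'];loc=np.array([9.8,.45,-10.66])
for k in range(8):
    loc[2]-=.5
    hit=r.move_l(C0+RV@loc,feed=6,threshold=6)
    p,F,T=avg(r,'cmd %s %s'%(loc.round(2),hit),8); f=RV.T@F
    if f[2]>8.5: break
    if abs(f[1])>1.2: loc[1]+=np.clip(f[1]*.12,-.4,.4)
```

```text
cmd [  9.8    0.45 -11.16] False t10.24 loc [  9.77   0.65 -10.79] Floc [-0.65  0.92  5.12] Tloc [0.156 0.056 0.084] op 0.331
cmd [  9.8    0.45 -11.66] False t10.62 loc [  9.77   0.65 -10.83] Floc [-1.59  1.34  8.38] Tloc [0.171 0.192 0.057] op 0.336
cmd [  9.8    0.61 -12.16] False t11.01 loc [  9.8    0.66 -10.86] Floc [-2.46  0.74 11.68] Tloc [0.114 0.354 0.058] op 0.332
```

Run:
```python
from h import *
from plant import r
loc=np.array([9.8,.6,-10.85])
r.move_l(C0+RV@loc,feed=6);avg(r,'relieved',8)
loc[0]=3;print(r.move_l(C0+RV@loc,feed=12,threshold=6));p,F,T=avg(r,'slid',8)
```

```text
relieved t11.51 loc [  9.77   0.66 -10.78] Floc [-0.47  0.68  4.68] Tloc [0.134 0.067 0.09 ] op 0.331
False
slid t12.36 loc [  3.18   0.63 -10.77] Floc [3.1  1.83 2.59] Tloc [ 0.282 -0.5    0.088] op 0.334
```

Run:
```python
from h import *
from plant import r
loc=np.array([-6,.65,-10.8])
print(r.move_l(C0+RV@loc,feed=8,threshold=4));p,F,T=avg(r,'stop?',8)
```

```text
True
stop? t13.32 loc [ -3.09   0.68 -10.77] Floc [-2.15 -0.73  3.22] Tloc [-0.169  0.305  0.033] op 0.330
```

Run:
```python
from h import *
from plant import r
x=-3.0
for k in range(8):
    x-=.35
    hit=r.move_l(C0+RV@[x,.65,-10.8],feed=5);p,F,T=avg(r,'cmd x %.2f'%x,8)
    if (RV.T@F)[0]>5.5:break
```

```text
cmd x -3.35 t14.21 loc [ -3.     0.69 -10.77] Floc [-1.9  -0.71  1.92] Tloc [-0.151  0.32   0.147] op 0.338
cmd x -3.70 t14.59 loc [ -3.02   0.69 -10.76] Floc [ 0.4  -0.55  0.08] Tloc [-0.084  0.021  0.167] op 0.332
cmd x -4.05 t14.97 loc [ -3.04   0.65 -10.69] Floc [ 3.3  -0.23 -1.74] Tloc [-0.029 -0.439  0.051] op 0.333
cmd x -4.40 t15.36 loc [ -3.04   0.61 -10.52] Floc [ 5.22  0.16 -2.36] Tloc [ 0.002 -0.762  0.028] op 0.330
cmd x -4.75 t15.74 loc [ -3.02   0.59 -10.43] Floc [ 5.71  0.09 -2.91] Tloc [-0.003 -0.845  0.008] op 0.335
```

Run:
```python
from h import *
from plant import r
z=-10.8
for k in range(5):
    z-=.35
    r.move_l(C0+RV@[-4.6,.65,z],feed=5);p,F,T=avg(r,'cmd z %.2f'%z,8)
    if (RV.T@F)[2]>2:break
```

```text
cmd z -11.15 t16.12 loc [ -3.05   0.62 -10.68] Floc [ 5.25  0.22 -1.33] Tloc [ 0.03  -0.769  0.042] op 0.325
cmd z -11.50 t16.51 loc [ -3.04   0.64 -10.72] Floc [5.32 0.31 1.41] Tloc [ 0.056 -0.723  0.094] op 0.335
cmd z -11.85 t16.89 loc [ -3.04   0.66 -10.78] Floc [5.44 0.83 5.06] Tloc [ 0.096 -0.721  0.108] op 0.333
```

Run:
```python
from h import *
from plant import r
r.release();p,F,T=avg(r,'rel',5)
r.move_l(C0+RV@[-4.6,.65,-11.85+110],feed=150)
r.move_l(C0+RV@[-4.6,120,150],feed=250);st(r)
for n in('side','top'):
    f=r.grab_frame(n);pickle.dump(f,open(f'{n}3.pkl','wb'))
crop(load('side3'),220,180,140,100,5,'s3');crop(load('top3'),270,145,140,130,5,'t3')
```

```text
rel t17.57 loc [ -4.83   0.66 -11.98] Floc [ 0.1  -0.05 -0.16] Tloc [-0.005  0.011 -0.022] op 0.999
 t19.1 p [560.3 -20.  208.9] F [-0.27  0.21  0.69] T [-0.03  0.02 -0.06] op 1.001
```

View pics/s3.png

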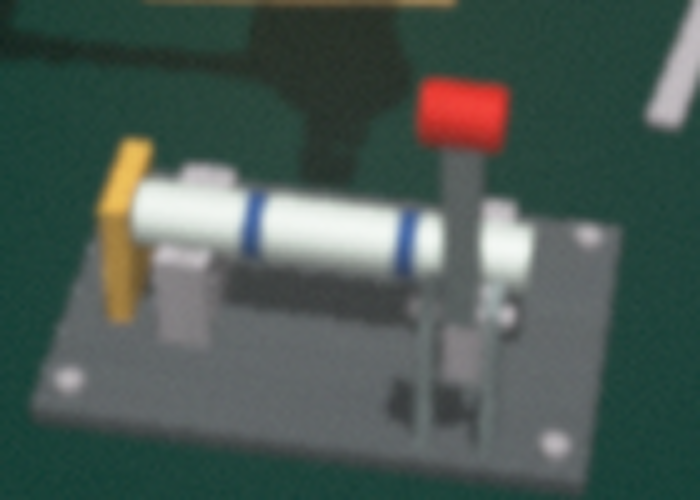

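View pics/t3.png

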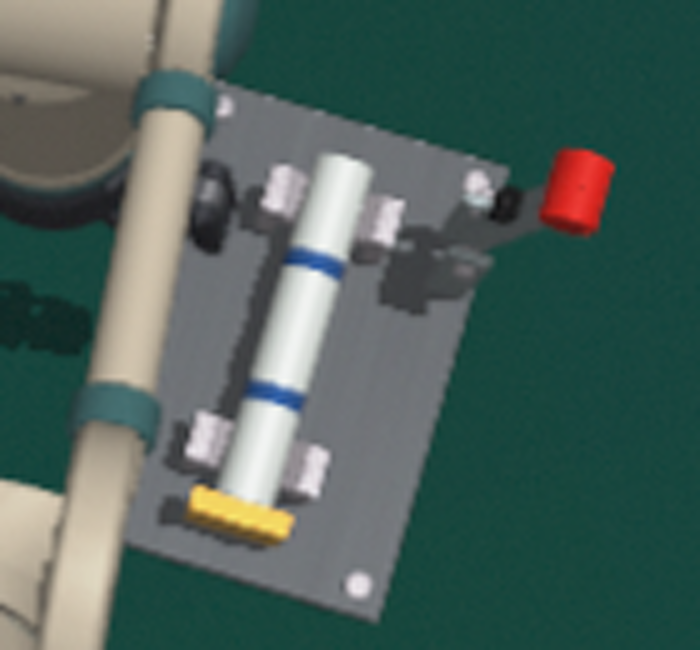

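The roller lies on both supports, with its end at the brass stop (side crop 135,215; top crop 245,500). Next, take the clamp grip by its flat ends.

Run:
```python
from h import *
from plant import r
print('grip loc',RV.T@(np.array([570.33,-246.84,215.67])-C0))
H=np.array([66,-70+.65,28-.3])
print('pred arc pts',[ (C0+RV@(H+130*np.array([0,np.cos(a),np.sin(a)]))).round(1).tolist() for a in(1.66,1.76,1.9)])
for yw in(YV+np.pi/2,YV-np.pi/2):
    for a in (1.76,.9,0):
        print(yw,a,r.ik(C0+RV@(H+130*np.array([0,np.cos(a),np.sin(a)])-[0,0,11]),rot(yw)))
```

```text
grip loc [ 66.11367801 -96.17212736 155.67      ]
pred arc pts [[574.4, -232.1, 217.2], [570.9, -244.5, 215.4], [566.1, -261.4, 210.7]]
1.2950343049797925 1.76 None
1.2950343049797925 0.9 None
1.2950343049797925 0 None
-1.8465583486100006 1.76 [-0.51668181  0.36485728  1.45967064  0.          1.31706473 -0.24091979]
-1.8465583486100006 0.9 [-0.34736005  0.37511825  1.51012546  0.          1.25634894 -0.07159803]
-1.8465583486100006 0 [-0.26732652  0.46813659  1.63433563  0.          1.03912044  0.0084355 ]
```

Run:
```python
from h import *
from plant import r
R=rot(YV-np.pi/2)
p=C0+RV@[66.1,-95.8,155.3-11]
u=r.sense()['tool_pos'].copy();u[2]=330;r.move_l(u,feed=250)
a=p.copy();a[2]=310;r.move_to(a,R);avg(r,'above',4)
print(r.move_l(p,feed=120,threshold=6));avg(r,'at',4)
for n in('side','top'):
    f=r.grab_frame(n);pickle.dump(f,open(f'{n}4.pkl','wb'))
crop(load('side4'),240,120,140,110,5,'s4')
```

```text
above t21.03 loc [ 65.65 -94.93 249.15] Floc [ 0.22 -0.06 -0.37] Tloc [-0.013 -0.005  0.013] op 1.002
False
at t22.13 loc [ 66.75 -95.9  145.36] Floc [ 0.09 -0.03 -0.04] Tloc [-0.022 -0.005  0.02 ] op 0.998
```

View pics/s4.png

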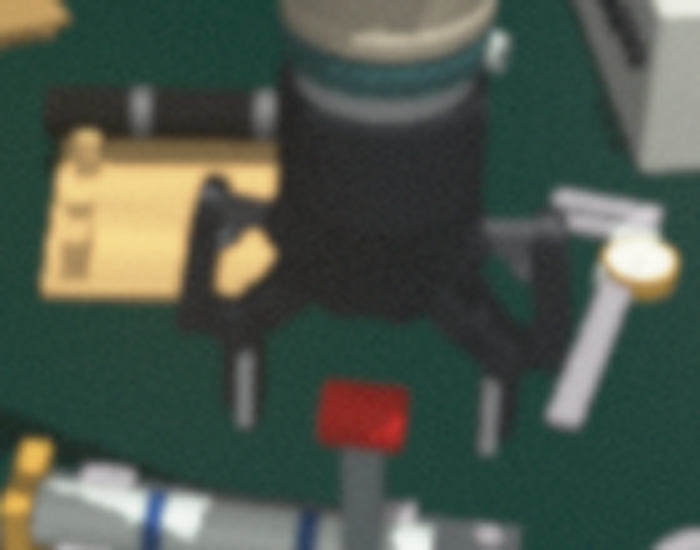

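Run:
```python
from h import *
from plant import r
r.grab();avg(r,'grab',8)
H=np.array([66.1,-70+.65,28])
for a in(1.7,1.6,1.5):
    r.move_l(C0+RV@(H+130*np.array([0,np.cos(a),np.sin(a)])-[0,0,11]),feed=60,threshold=12);avg(r,'a %.2f'%a,5)
```

```text
grab t22.91 loc [ 64.44 -95.92 144.6 ] Floc [-5.35 -0.43  4.38] Tloc [-0.018  0.781  0.002] op 0.366
a 1.70 t23.31 loc [ 64.44 -87.8  145.99] Floc [-5.1  -2.64  2.94] Tloc [-1.03   0.667  0.025] op 0.365
a 1.60 t23.76 loc [ 64.44 -75.12 147.04] Floc [-5.16 -3.81  2.68] Tloc [-0.999  0.68   0.053] op 0.361
a 1.50 t24.21 loc [ 64.45 -61.97 146.87] Floc [-5.45 -3.28  3.08] Tloc [-1.02   0.68  -0.039] op 0.367
```

Run:
```python
from h import *
from plant import r
H=np.array([64.5,-70+.65,28])
for i,a in enumerate(np.arange(1.4,0.15,-.1)):
    hit=r.move_l(C0+RV@(H+130*np.array([0,np.cos(a),np.sin(a)])-[0,0,11]),feed=70,threshold=12)
    if i%3==0 or hit: avg(r,'a %.2f %s'%(a,hit),4)
    if hit: break
avg(r,'end')
```

```text
a 1.40 False t24.61 loc [ 64.46 -48.66 145.46] Floc [-2.68 -4.43  3.5 ] Tloc [-1.316  0.289  0.033] op 0.364
a 1.10 False t25.68 loc [ 64.43  -9.72 132.89] Floc [-2.05  0.66  4.24] Tloc [-0.429  0.337  0.026] op 0.364
a 0.80 False t26.74 loc [ 64.45  22.06 110.22] Floc [-2.63  2.39  4.66] Tloc [-0.1    0.233 -0.043] op 0.365
a 0.50 False t27.81 loc [64.43 45.46 79.25] Floc [-2.6   3.99  4.04] Tloc [ 0.092  0.286 -0.068] op 0.367
a 0.20 False t28.88 loc [64.42 58.61 42.45] Floc [-1.88  4.78  2.25] Tloc [ 0.123  0.229 -0.143] op 0.363
end t29.04 loc [64.43 58.6  42.48] Floc [-1.67  4.96  2.29] Tloc [ 0.154  0.224 -0.09 ] op 0.366
```

Run:
```python
from h import *
from plant import r
H=np.array([64.5,-70+1.35,28]);prev=None
a=.2
while a>-.1:
    a-=.02 if a>.13 else .006
    r.move_l(C0+RV@(H+130*np.array([0,np.cos(a),np.sin(a)])-[0,0,11]),feed=25,threshold=6);p,F,T=avg(r,'a %.3f'%a,5)
    if F[2]>5.5:break
```

```text
a 0.180 t29.39 loc [64.43 59.06 40.29] Floc [-2.36  3.12  3.89] Tloc [-0.287  0.386 -0.121] op 0.366
a 0.160 t29.73 loc [64.44 59.45 37.77] Floc [-2.89  1.85  4.55] Tloc [-0.189  0.402 -0.081] op 0.361
a 0.140 t30.06 loc [64.44 59.9  35.22] Floc [-2.93  2.73  5.16] Tloc [-0.505  0.41  -0.142] op 0.367
a 0.120 t30.39 loc [64.46 60.28 32.58] Floc [-2.92  2.12  4.11] Tloc [-0.421  0.323  0.082] op 0.362
a 0.114 t30.73 loc [64.45 60.35 32.04] Floc [-3.14  2.1   6.11] Tloc [-0.365  0.508 -0.046] op 0.362
```

Run:
```python
from h import *
from plant import r
H=np.array([64.5,-70+1.35,28])
a=.114
while a>-.15:
    a-=.008
    r.move_l(C0+RV@(H+130*np.array([0,np.cos(a),np.sin(a)])-[0,0,11]),feed=25,threshold=6);p,F,T=avg(r,'a %.3f'%a,5)
    if F[2]>8.5:break
```

```text
a 0.106 t31.06 loc [64.46 60.49 30.98] Floc [-3.05  2.41  5.63] Tloc [-0.431  0.382  0.064] op 0.364
a 0.098 t31.39 loc [64.46 60.6  29.91] Floc [-3.49  2.3   5.73] Tloc [-0.315  0.362  0.097] op 0.366
a 0.090 t31.73 loc [64.45 60.71 28.88] Floc [-2.8   1.93  5.9 ] Tloc [-0.391  0.453 -0.057] op 0.364
a 0.082 t32.06 loc [64.46 60.83 27.86] Floc [-3.21  2.05  6.  ] Tloc [-0.407  0.395  0.059] op 0.365
a 0.074 t32.39 loc [64.45 60.9  26.79] Floc [-3.53  2.16  5.57] Tloc [-0.286  0.367  0.112] op 0.365
a 0.066 t32.73 loc [64.44 61.   25.75] Floc [-3.17  2.29  5.66] Tloc [-0.398  0.467 -0.075] op 0.366
a 0.058 t33.06 loc [64.45 61.08 24.75] Floc [-3.19  2.37  6.1 ] Tloc [-0.432  0.383  0.036] op 0.363
a 0.050 t33.39 loc [64.43 61.16 23.75] Floc [-2.88  2.71  5.85] Tloc [-0.496  0.499 -0.043] op 0.363
a 0.042 t33.73 loc [64.44 61.21 22.64] Floc [-3.54  2.7   6.  ] Tloc [-0.354  0.462 -0.06 ] op 0.363
a 0.034 t34.06 loc [64.44 61.24 21.52] Floc [-2.93  2.35  5.53] Tloc [-0.238  0.465 -0.05 ] op 0.363
a 0.026 t34.39 loc [64.44 61.32 20.57] Floc [-2.73  2.48  5.56] Tloc [-0.478  0.493 -0.094
[... 429 characters left out ...]
06 loc [64.45 61.38 15.25] Floc [-2.87  2.52  5.16] Tloc [-0.185  0.347  0.129] op 0.363
a -0.022 t36.39 loc [64.46 61.41 14.3 ] Floc [-3.48  3.58  5.87] Tloc [-0.443  0.378  0.095] op 0.360
a -0.030 t36.73 loc [64.46 61.37 13.23] Floc [-3.07  3.06  5.44] Tloc [-0.303  0.35   0.145] op 0.367
a -0.038 t37.06 loc [64.44 61.35 12.24] Floc [-2.7   2.97  5.97] Tloc [-0.369  0.455 -0.071] op 0.368
a -0.046 t37.39 loc [64.47 61.33 11.21] Floc [-3.15  3.17  5.87] Tloc [-0.435  0.388  0.089] op 0.366
a -0.054 t37.73 loc [64.46 61.25 10.12] Floc [-3.21  2.97  5.27] Tloc [-0.258  0.356  0.129] op 0.361
a -0.062 t38.06 loc [64.49 61.27  9.72] Floc [-4.17  3.51  8.9 ] Tloc [-0.378  0.583  0.099] op 0.365
```

Run:
```python
from h import *
from plant import r
H=np.array([64.5,-70+1.35,28])
for a in(-.066,-.069):
    r.move_l(C0+RV@(H+130*np.array([0,np.cos(a),np.sin(a)])-[0,0,11]),feed=20,threshold=6);p,F,T=avg(r,'a %.3f'%a,8)
    if F[2]>11: break
for n in('side','top'):
    f=r.grab_frame(n);pickle.dump(f,open(f'{n}5.pkl','wb'))
crop(load('side5'),220,150,140,120,5,'s5')
```

```text
a -0.066 t38.44 loc [64.5  61.26  9.67] Floc [-4.74  3.67 11.12] Tloc [-0.408  0.729  0.096] op 0.368
```

View pics/s5.png

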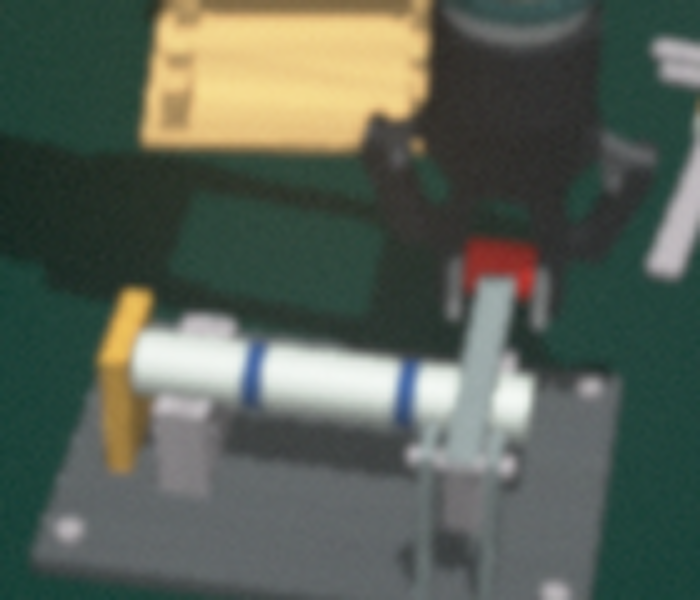

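Run:
```python
from h import *
from plant import r
r.release();p,F,T=avg(r,'rel',4)
q=p.copy();q[2]+=150;r.move_l(q,feed=120)
q=C0+RV@[30,170,260];r.move_l(q,feed=250);r.hold(.2);st(r)
for n in('side','top'):
    f=r.grab_frame(n);pickle.dump(f,open(f'{n}6.pkl','wb'))
crop(load('side6'),220,180,140,100,5,'s6');crop(load('top6'),200,145,200,130,4,'t6')
```

```text
rel t39.18 loc [64.55 61.    8.25] Floc [-0.01  0.47  0.43] Tloc [ 0.013 -0.005  0.011] op 1.001
 t41.5 p [607.6  18.  318.4] F [-0.93  0.29 -0.69] T [-0.05  0.01 -0.03] op 0.997
```

View pics/s6.png

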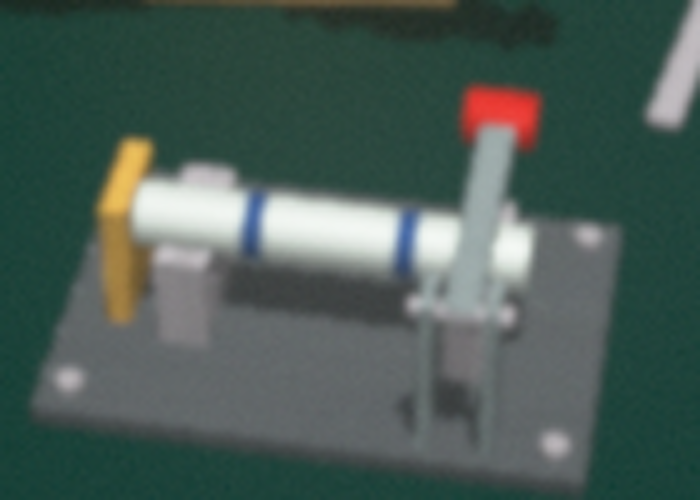

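View pics/t6.png

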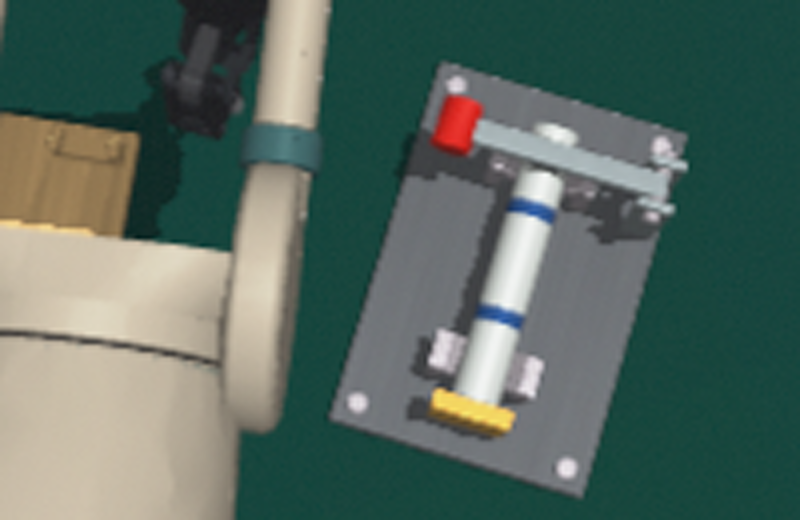

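The clamp is down across the roller (grip at side crop 502,117), and the roller is still at the stop. I'll check from the pixels that nothing moved, then confirm with a light fingertip push on top of the grip that the pad is loaded.

```bash
python3 - <<'E'
from h import *
from m import mask
import io
def bands(f,box):
    im=f['frame'].astype(int);o=((im[...,2]>im[...,0]+50)&(im[...,2]>90)).astype(np.uint8);q=np.zeros_like(o);x0,y0,x1,y1=box;q[y0:y1,x0:x1]=o[y0:y1,x0:x1]
    n,l,s,c=cv2.connectedComponentsWithStats(q);return [c[i].round(2).tolist() for i in range(1,n) if s[i,4]>5]
print('##')
for k in(3,6):print(k,bands(load('side%d'%k),(230,200,340,250)),bands(load('top%d'%k),(300,180,360,240)))
G=[]
for n,box in(('top6',(300,160,330,190)),('side6',(300,190,335,215))):
    m=mask(load(n),lambda r,g,b:(r>100)&(r-b>70),box);M=cv2.moments(m,True);G.append((M['m10']/M['m00'],M['m01']/M['m00']))
X,g=tri(load('top6'),G[0],load('side6'),G[1]);print(G,'grip loc',RV.T@(X-C0),g)
E
python3 - <<'E'
from h import *
from plant import r
r.grab()
r.move_to(C0+RV@[64.5,61,80],rot(YV-np.pi/2));avg(r,'over',5)
print(r.move_l(C0+RV@[64.5,61,33],feed=20,threshold=6));avg(r,'push',6)
E
```

```text
plate ((531.7493286132812, -141.49441528320312), (181.79673767089844, 251.3688201904297), 74.19571685791016)
[[310, 161], [371, 178], [372, 192], [345, 268], [283, 250]] [[673.1, -89.2], [630.7, -250.8], [593.1, -253.3], [393.0, -183.9], [434.7, -24.1]]
roller z 37 ((542.1181030273438, 151.12625122070312), (30.035968780517578, 184.52642822265625), 82.8469009399414)
roller z 45 ((540.753173828125, 149.7861785888672), (29.832256317138672, 183.2748565673828), 82.84690856933594)
top [(np.int32(34), [218.2, 192.4]), (np.int32(36), [213.1, 219.1])] [[574.2, 144.5, 50.0], [505.0, 154.0, 50.0]]
side [(np.int32(13), [265.5, 161.8]), (np.int32(13), [291.5, 162.2])] [[501.0, 135.5, 50.0], [569.9, 126.8, 50.0]]
stop top ((317.60003662109375, 247.20004272460938), (20.87103271484375, 5.692099571228027), 18.434947967529297) [[306.79998779296875, 246.60000610351562], [308.6000061035156, 241.1999969482422], [328.3999938964844, 247.8000030517578], [326.6000061035156, 253.1999969482422]]
stop side ((243.97845458984375, 225.38768005371094), (8.65332317352295, 35.278934478759766), 3.1798300743103027) [[2
[... 325 characters left out ...]
5140186916) ((312.19512939453125, 202.243896484375), (17.448184967041016, 12.589195251464844), 6.34019136428833)
(array([ 570.32695215, -246.84042806,  215.67372335]), np.float64(3.902655055614342))
##
3 [[270.27, 223.53], [300.92, 227.27]] [[332.77, 196.95], [325.0, 223.73]]
6 [[270.27, 223.53], [300.89, 227.11]] [[332.68, 196.97], [324.7, 223.68]]
[(313.95384615384614, 175.64615384615385), (320.0325203252033, 201.77235772357724)] grip loc [66.09699373 59.74048443 31.98517664] 2.4634342975174204
over t43.35 loc [65.83 61.82 81.84] Floc [-0.35 -0.69  0.18] Tloc [0.017 0.001 0.002] op 0.000
True
push t44.89 loc [64.52 61.04 50.49] Floc [-0.56  0.04  4.96] Tloc [-0.012  0.102 -0.003] op -0.003
```

Run:
```python
from h import *
from plant import r
p=r.sense()
z=50.3
for k in range(5):
    z-=.5;r.move_l(C0+RV@[64.5,61,z],feed=8,threshold=5);p,F,T=avg(r,'cmd %.1f'%z,6)
    if F[2]>7.5:break
```

```text
cmd 49.8 t45.24 loc [64.57 61.04 50.48] Floc [-1.51  0.03  5.9 ] Tloc [0.009 0.258 0.002] op 0.003
cmd 49.3 t45.59 loc [64.58 61.04 50.37] Floc [-2.31 -0.28  8.05] Tloc [ 0.006  0.362 -0.003] op -0.002
```

Stiff resistance: 8 N at the grip with 0.1 mm of movement, well over the hinge's 2.3 N, so the pad is pressing on the roller. Back off and do the last check.

Run:
```python
from h import *
from plant import r
r.move_l(C0+RV@[64.5,61,60],feed=40);r.move_l(C0+RV@[64.5,61,160],feed=150)
r.move_l(C0+RV@[30,170,260],feed=250);r.hold(.3);st(r)
for n in('side','top'):
    f=r.grab_frame(n);pickle.dump(f,open(f'{n}7.pkl','wb'))
f=load('side7');g=load('side6')
print(np.abs(f['frame'][180:280,220:360].astype(int)-g['frame'][180:280,220:360]).max())
crop(f,100,80,280,210,2.8,'s7')
```

```text
t47.9 p [607.8  18.2 319. ] F [-0.17  0.73 -0.2 ] T [-0.02 -0.05  0.  ] op -0.001
23
```

View pics/s7.png

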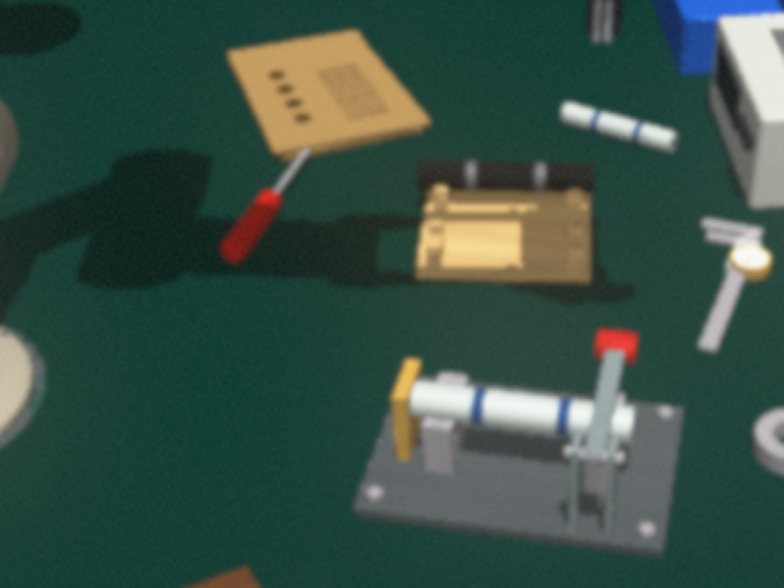

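The roller is at the stop (crop 412,395) with the clamp down across it (grip 617,345). The black roller is still in the rack, the other things are undisturbed, and the robot is clear. Handing in.

Run:
```python
from plant import r
print(r.close_job())
```

```text
the job is handed in; nothing more can be done
None
```

The roller with blue bands is bedded in the V with its end at the brass stop, the clamp is down holding it, and I handed the job in at about 48 s.

- **Seating:** I lowered the roller about 12 mm clear of the stop, centred it on the flanks by feel, and pressed with about 12 N until it stopped moving.
- **Stop:** I slid it along until it bore on the stop at about 5.5 N. That push took its weight off the V by a few tenths of a millimetre, so I pressed it back down to about 5 N before letting go.
- **Clamp:** I swung it down by its grip and pressed with about 11 N at the grip, which I estimate as about 10 N at the pad.

**Last checks:**
- The roller's bands moved no more than 0.3 px between letting go and clamping.
- A final 8 N push on the grip moved it only 0.1 mm, so the pad was carrying load. The pictures after that push show the clamp and roller unchanged.
- The black roller and the other things in the last picture look undisturbed.

**What disagreed:**
- The stop and the clamp were 1 to 1.6 mm off along the V from where the pictures put them, within calibration error.
- I held the clamp grip about 9 mm below its centre, so the clamp angle I first read, -0.06 rad, was wrong. The fingertip touch put the arm about level, which is what it should be.

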